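Put the checked gauges and bars away

TASK

The calibration round is done: put everything away. Hang every snap gauge from the stand on the rail by its hook, plate on the robot's side, putting it on at the open end and sliding it along under the keeper strip until the whole gauge is past the white mark; and slide every steel bar fully home into a free slot of the wooden case. Leave the bottle and the indicator stand where they are.

Things in the scene. Friction and masses are not known exactly. Their poses are not given: they have to be found in the camera images.
- rail: fixed rail, place varies. Origin: on the bench below its middle; y along the rail, +y to the keeper end; x away from the robot. Round bar 12 diameter, axis 150 high, 350 long between end posts (12 thick) at y = -175 and 175, tops 164 high. A like bar 55 below steadies the gauges. A gauge hangs with its axes along the rail's, arm on the rail, plate settling against both bars
- rail_mark (a point): the mark: white band 8 wide round the rail where the keeper strip begins (y = -35 in the rail's frame), on the rail's axis, 150 high; axes as the rail's
- rail_load (a point): on the rail's axis, middle of the open part (y = -100 in the rail's frame): only there, short of the mark, can gauges be put on
- rail_keeper (a point): front edge of the underside of the keeper strip, at its middle. Flat strip behind and above the rail from y = -35 to 175 (rail's frame), x 10 to 46, underside 176 high, 4 thick, on thin posts at x 46 to 54. It leaves hung hooks 10 play upwards so they cannot come off; the tabs pass in front of it and can be held, fingers along the rail, while sliding
- stand: fixed wooden stand 190 (x) by 76 (y), 38 high, with three slots across it (14 by 54, 30 deep, floors 8 above the bench) at x = -56, 0, 56 in which the gauges stand. Origin: centre of its underside; place and yaw vary
- case: fixed wooden case 95 deep (x), 200 wide (y), 68 high with a clear cover and three slots along x, closed at the back (+x), open at its front face (-x, towards the robot); place and yaw vary. Origin: centre of its underside
- case_slot1 (a point): mouth of a slot at y = +62 in the case's frame: middle of the lower edge of the opening, 45 above the bench; axes as the case's, so x runs into the slot. Slot 24 wide, 18 high, 85 deep; a tongue 12 wide, 12 thick runs out 35 in front of it level with its floor. A bar fully in stands out 55 and its origin is then 15 past this point
- case_slot2 (a point): mouth of a slot at y = 0 in the case's frame: middle of the lower edge of the opening, 45 above the bench; axes as the case's, so x runs into the slot. Slot 24 wide, 18 high, 85 deep; a tongue 12 wide, 12 thick runs out 35 in front of it level with its floor. A bar fully in stands out 55 and its origin is then 15 past this point
- case_slot3 (a point): mouth of a slot at y = -62 in the case's frame: middle of the lower edge of the opening, 45 above the bench; axes as the case's, so x runs into the slot. Slot 24 wide, 18 high, 85 deep; a tongue 12 wide, 12 thick runs out 35 in front of it level with its floor. A bar fully in stands out 55 and its origin is then 15 past this point
- gauge1: steel snap gauge, 0.32 kg, may be absent (2 or 3 there). Fork-shaped plate 12 thick (x), 50 wide (y), 96 high (z); on it a tab 24 wide (y), 12 thick, up to 145 high. Hook to +x: arm 20 wide (y), underside 100 and top 110 high, out to x = 36; lip x 30 to 36 down to 78 high: a mouth 24 wide, open below. Starts upright in the stand, legs down. Origin: centre of the plate's underside
- gauge1_hook (a point): gauge 1: middle of the hook's mouth at the arm's underside (x 18, z 100 from the gauge's origin); hung, it is 156 above the bench
- gauge1_grip (a point): gauge 1: point in the gripping tab (x 0, z 128 from the gauge's origin), gripped across its 24 width (y)
- gauge2: steel snap gauge, 0.32 kg, may be absent (2 or 3 there). Fork-shaped plate 12 thick (x), 50 wide (y), 96 high (z); on it a tab 24 wide (y), 12 thick, up to 145 high. Hook to +x: arm 20 wide (y), underside 100 and top 110 high, out to x = 36; lip x 30 to 36 down to 78 high: a mouth 24 wide, open below. Starts upright in the stand, legs down. Origin: centre of the plate's underside
- gauge2_hook (a point): gauge 2: middle of the hook's mouth at the arm's underside (x 18, z 100 from the gauge's origin); hung, it is 156 above the bench
- gauge2_grip (a point): gauge 2: point in the gripping tab (x 0, z 128 from the gauge's origin), gripped across its 24 width (y)
- gauge3: steel snap gauge, 0.32 kg, may be absent (2 or 3 there). Fork-shaped plate 12 thick (x), 50 wide (y), 96 high (z); on it a tab 24 wide (y), 12 thick, up to 145 high. Hook to +x: arm 20 wide (y), underside 100 and top 110 high, out to x = 36; lip x 30 to 36 down to 78 high: a mouth 24 wide, open below. Starts upright in the stand, legs down. Origin: centre of the plate's underside
- gauge3_hook (a point): gauge 3: middle of the hook's mouth at the arm's underside (x 18, z 100 from the gauge's origin); hung, it is 156 above the bench
- gauge3_grip (a point): gauge 3: point in the gripping tab (x 0, z 128 from the gauge's origin), gripped across its 24 width (y)
- bar1: ground steel bar 140 long (x), 20 wide (y), 14 high (z), both ends alike, 0.28 kg; starts lying on the bench. Origin: centre of its underside. May be absent (there are 2 or 3 bars)
- bar2: ground steel bar 140 long (x), 20 wide (y), 14 high (z), both ends alike, 0.28 kg; starts lying on the bench. Origin: centre of its underside. May be absent (there are 2 or 3 bars)
- bar3: ground steel bar 140 long (x), 20 wide (y), 14 high (z), both ends alike, 0.28 kg; starts lying on the bench. Origin: centre of its underside. May be absent (there are 2 or 3 bars)
- spray: bystander: small blue bottle, 40 across, 110 high; origin under its centre
- indicator: bystander: dial indicator stand, round foot 80 across, 160 high; origin under its centre

How it is judged:
By the outcome, as a careful person would: the job done as asked, in the order asked, and still so for the second after the job is handed in, with the robot touching nothing.
Of gauge1, gauge2, gauge3 only 2 to 3 are there at a start; the rules pass over those that are not, and their reading is None.
Of bar1, bar2, bar3 only 2 to 3 are there at a start; the rules pass over those that are not, and their reading is None.
At some moment in a run one of bar1, bar2, bar3 may be knocked a few centimetres aside while the robot is not near it.
It also fails if it takes over 210 s, if anything falls off the work surface, if the arm or the gripper's body presses on something with over 40 N, if the wrist force passes 120 N, or if a joint passes its speed limit or range.

ROBOT

A 6-joint arm with a two-finger parallel gripper is mounted at the origin on the work surface. World frame = base frame: x ahead of the robot, y to its left, z up, the work surface at z = 0. Lengths are in m, angles in rad, forces in N, time in s.
With the tool pointing down it reaches from about 0.25 to 0.725 m from the base axis. Payload 4 kg.
Tool frame: the origin (TCP) lies on the centre line of the jaws, within the pads' length; the fingertips stand ahead of it and the grasp point (between the pads) lies 11 mm behind it (bot.tip_extent is the z of the fingertips in the tool frame, in m); z points along the fingers, y is the direction in which the jaws open and shut (so a half turn about z gives the same grasp; the last joint's range is limited). The gripper opens to 85 mm and grips with 20 to 120 N. Pads are 22 mm wide; open, the fingers measure 114 mm over their backs; the gripper's body (76 mm by 85 mm) begins 54 mm behind the grasp point. The pads swing forward as they close: fully open they stand 13 mm farther back than shut.
Start: joints at [1.29, 0.241, 0.005, 1.335, 0, 1.571], TCP at [0.139, 0.48, 0.239] pointing down, gripper open.
Joint ranges: [-2.72, 2.72], [-1.05, 1.87], [-1.09, 1.28], [-1.99, 2.15], [-1.42, 1.44], [-3.14, 3.14]. Speed limits (rad/s): [2.79, 2.79, 3.14, 3.14, 3.14, 3.14].

INTERFACE

Orientations are given as a unit quaternion [x, y, z, w].
In Python, from workcell import bot gives the robot as it stands.
- The arm moves only by the shell command python3 -m jog 'ROWS'. ROWS is JSON, a list that holds one entry, the list of rows, each a list of 7 numbers: the shift along the world's x, y, z in m, then the turn, a rotation vector about the world's x, y, z in degrees, then the closure in counts, from 0 (fully open) to 255 (shut). In form: [[[tx, ty, tz, ax, ay, az, fingers], ...]]. A call has 1 to 10 rows; each row is the pose to reach, as a shift and turn from the pose commanded when the call began; what a row does not reach only later rows make up. A row lasts 1/12 s, in which the tool goes at most 41.7 mm and 7.16 degrees, less where a joint would pass 70% of its speed; a pose out of reach is approached as far as the arm can. A call with a gripper value outside its range is refused whole. The fingers move at their own pace and stop on an object; the grip force is fixed at half the most. Time passes only in rows, so rows that repeat a pose let the fingers close. It gives the time, the measured TCP pose, the force and the opening at its end, in the units of the state.
- bot.get_obs(): the state, without advancing time (a new reading comes with each control period).
- bot.camera(name): name is "scene" or "top" or "wrist"; returns the picture (384x512x3 uint8, blue, green, red); there is no depth.
- bot.camera_model(name): a dict with "K" (3x3 intrinsics, pixels), "k1" (the pictures are not rectified: a ray, as slopes to the right and down, at radius r is drawn at 1 + k1 r^2 times it, then the intrinsics apply), "T" (4x4, takes a point from camera to world coordinates). Camera axes: x right, y down, z forward; pixel columns grow to the right and rows downward; lengths in m; the calibration is good to about 2 mm. A picture is of the moment at which its call begins: read the wrist's pose just before it. camera_model takes no time and is no camera call; for the wrist camera it gives the pose at the moment of the call.
- bot.job_done(): hands the job in, once; it reports no verdict.
The state is a dict: "clock": time; "joint_pos": joint angles; "joint_vel": joint speeds; "tau": joint torques, N m; "eef_pos": TCP position; "tool_rot": TCP orientation; "ft_force": force on the tool from outside, world axes, zero at the start; "ft_torque": the same for the moment, N m; "grip_width": finger opening in m.
Only numpy, scipy, OpenCV 4.12 (cv2) and the standard library are available. Lean on these libraries where they do the work, as an engineer would, in place of code of your own. Each camera call takes 0.05 s, during which the arm holds its last target. There are 200 camera calls.

## Working session

There is one attempt and no reset: what is moved stays moved. The work goes in short steps, Python scripts to look and compute and a shell command to move; the robot and the scene stay as the last step left them, time stands still between calls to the robot, and variables do not carry over. Pictures are saved under pics/ and viewed, about 12 in all and at most 16, crops included, and the job is handed in when it is done.

```bash
ls; mkdir -p pics
cat > h.py <<'E'
import numpy as np, cv2
from workcell import bot
from scipy.spatial.transform import Rotation as R
def cam(n):
    m=bot.camera_model(n); im=bot.camera(n); return im,m
def ray(m,u,v):
    K=np.array(m["K"]);k=m["k1"];T=np.array(m["T"])
    d=np.array([(u-K[0,2])/K[0,0],(v-K[1,2])/K[1,1]]);s=d.copy()
    for _ in range(20): s=d/(1+k*(s@s))
    return T[:3,3],T[:3,:3]@np.array([s[0],s[1],1])
def onz(m,u,v,z):
    o,d=ray(m,u,v);return o+d*(z-o[2])/d[2]
def proj(m,p):
    K=np.array(m["K"]);k=m["k1"];T=np.array(m["T"])
    c=T[:3,:3].T@(np.array(p)-T[:3,3]);s=c[:2]/c[2];s=s*(1+k*(s@s))
    return np.array([K[0,0]*s[0]+K[0,2],K[1,1]*s[1]+K[1,2]])
E
python3 - <<'E'
from h import *
np.set_printoptions(precision=4,suppress=True)
for n in("top","scene","wrist"):
    im,m=cam(n); cv2.imwrite(f"pics/{n}0.png",im); np.save(f"{n}0.npy",m,allow_pickle=True); print(n,m)
print(bot.get_obs(),bot.tip_extent)
E
```

```text
pics
top {'K': array([[353.8739,   0.    , 260.2022],
       [  0.    , 353.8739, 195.3247],
       [  0.    ,   0.    ,   1.    ]]), 'k1': -0.05454029177923226, 'T': array([[ 0.0033, -0.9813,  0.1925,  0.3301],
       [-0.9996,  0.0019,  0.0272, -0.0026],
       [-0.0271, -0.1925, -0.9809,  1.1231],
       [ 0.    ,  0.    ,  0.    ,  1.    ]])}
scene {'K': array([[435.7603,   0.    , 255.0451],
       [  0.    , 435.7603, 189.912 ],
       [  0.    ,   0.    ,   1.    ]]), 'k1': -0.033027275036396374, 'T': array([[-0.7366,  0.5349, -0.4139,  1.0224],
       [ 0.6763,  0.5785, -0.456 ,  0.5641],
       [-0.0045, -0.6158, -0.7879,  1.0999],
       [ 0.    ,  0.    ,  0.    ,  1.    ]])}
wrist {'K': array([[274.4408,   0.    , 257.6846],
       [  0.    , 274.4408, 189.0036],
       [  0.    ,   0.    ,   1.    ]]), 'k1': -0.0270233597112005, 'T': array([[ 0.2774,  0.9241,  0.2629,  0.072 ],
       [ 0.9608, -0.2662, -0.0779,  0.5   ],
       [-0.002 ,  0.2742, -0.9617,  0.3731],
       [ 0.    ,  0.    ,  0.    ,  1.    ]])}
{'clock': 0.15, 'joint_pos': array([1.29  , 0.2412, 0.004 , 1.3352, 0.    , 1.5708]), 'joint_vel': array([-0.0002, -0.0029,  0.0031,  0.0001, -0.0009,  0.    ]), 'tau': array([  0.    , -37.2636,  25.2638,   0.0123,  -0.    ,   0.    ]), 'eef_pos': array([0.1384, 0.48  , 0.2386]), 'tool_rot': array([ 0.1399,  0.9902, -0.0008, -0.0001]), 'ft_force': array([0.4679, 0.1706, 0.6261]), 'ft_torque': array([ 0.0161,  0.0264, -0.0915]), 'grip_width': 0.0852980428355057} 0.008
```

View pics/top0.png

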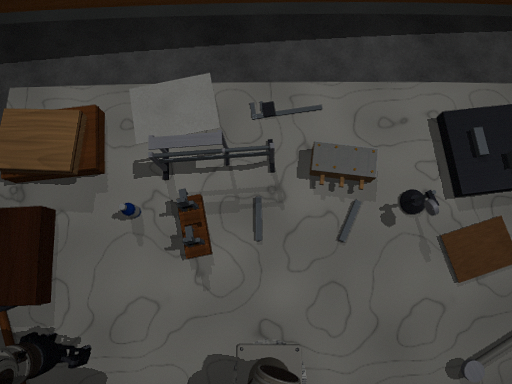

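View pics/scene0.png

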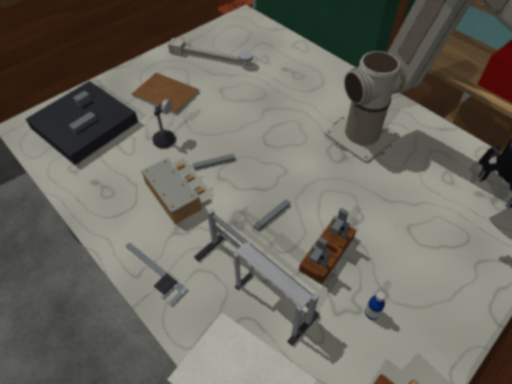

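Top view: the rail runs from (152,158) to (275,155), with the keeper on its left (+y). The stand is at (195,225) with two gauges. The bars are at (258,218) and (349,221), the case at (343,162), the bottle at (130,210) and the indicator at (413,202). Next I'll zoom in.

Run:
```python
from h import *
im=cv2.imread("pics/top0.png")[120:270,130:390]
im=cv2.convertScaleAbs(cv2.resize(im,None,fx=3,fy=3,interpolation=cv2.INTER_CUBIC),alpha=1.5)
cv2.imwrite("pics/topc.png",im)
m=np.load("top0.npy",allow_pickle=True).item()
for n,u,v,z in [("railR",272,150,.164),("railL",152,158,.164),("bar258",258,218,.014),("bar349",349,221,.014),("stand",195,225,.038),("case",343,160,.07)]:
    print(n,onz(m,u,v,z).round(3))
```

```text
railR [ 0.649 -0.009  0.164]
railL [0.628 0.334 0.164]
bar258 [0.475 0.035 0.014]
bar349 [ 0.465 -0.251  0.014]
stand [0.45  0.229 0.038]
case [ 0.647 -0.229  0.07 ]
```

View pics/topc.png

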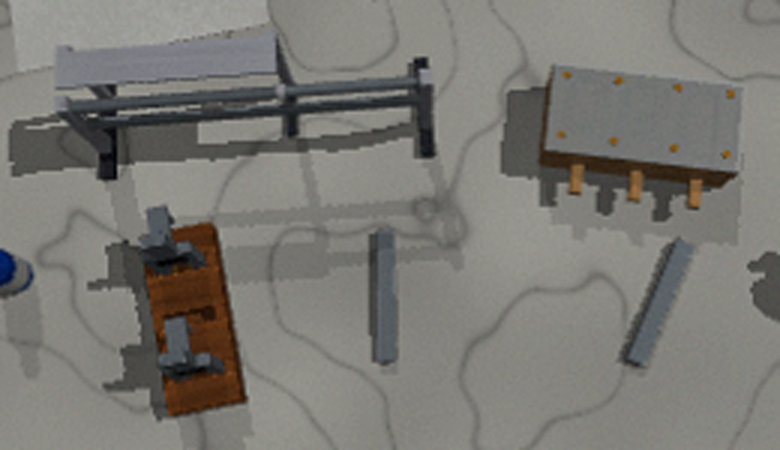

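```bash
python3 -m jog '[[[0.24,-0.32,0.10,0,0,16,0],[0.24,-0.32,0.10,0,0,16,0],[0.24,-0.32,0.10,0,0,16,0],[0.24,-0.32,0.10,0,0,16,0],[0.24,-0.32,0.10,0,0,16,0],[0.24,-0.32,0.10,0,0,16,0],[0.24,-0.32,0.10,0,0,16,0],[0.24,-0.32,0.10,0,0,16,0],[0.24,-0.32,0.10,0,0,16,0],[0.24,-0.32,0.10,0,0,16,0]]]'
python3 -m jog '[[[0,0,0,0,0,0,0],[0,0,0,0,0,0,0],[0,0,0,0,0,0,0]]]'
python3 - <<'E'
from h import *
im,m=cam("wrist"); cv2.imwrite("pics/w1.png",im); np.save("w1.npy",m,allow_pickle=True)
cv2.imwrite("pics/w1b.png",cv2.convertScaleAbs(cv2.resize(im,(800,600),interpolation=cv2.INTER_CUBIC),alpha=1.4)); print(m["T"].round(3), bot.get_obs()["joint_pos"])
E
```

```text
clock: 0.98
eef_pos: [0.3786, 0.1592, 0.3396]
tool_rot: [0.001, 1.0, 0.0, 0.0]
ft_force: [1.5, 0.4, -0.5]
grip_width: 0.0857
clock: 1.23
eef_pos: [0.3777, 0.161, 0.3386]
tool_rot: [0.001, 1.0, 0.0, -0.001]
ft_force: [-0.1, -0.0, 0.2]
grip_width: 0.0853
[[ 0.003  0.962  0.273  0.309]
 [ 1.    -0.003 -0.001  0.162]
 [-0.     0.273 -0.962  0.473]
 [ 0.     0.     0.     1.   ]] [4.04294448e-01 3.95611634e-02 2.37799775e-02 1.55634990e+00
 4.63139151e-04 4.05016473e-01]
```

View pics/w1b.png

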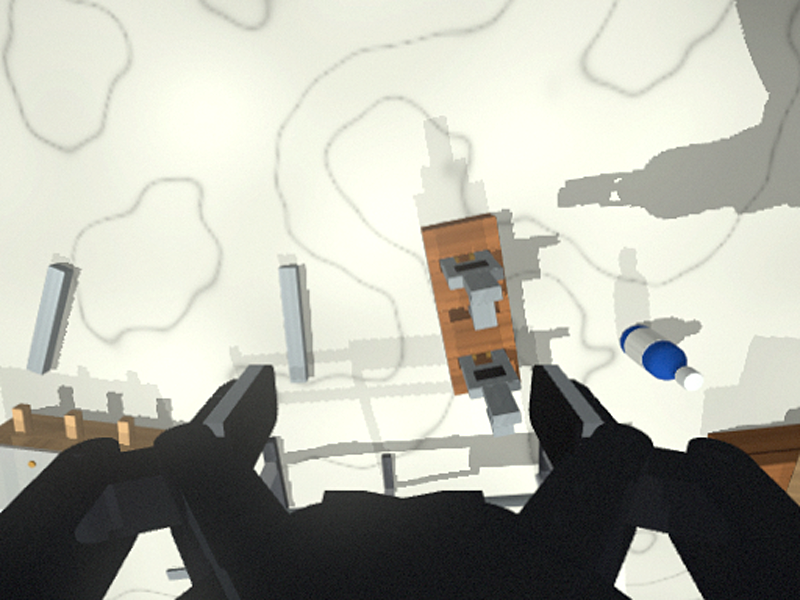

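Image down is +x. The stand is at (470,300) with gauges in the near and far slots. I need a closer crop to see which way the hooks point.

Run:
```python
from h import *
im=cv2.imread("pics/w1.png")[125:285,255:375]
cv2.imwrite("pics/w1c.png",cv2.resize(im,None,fx=5,fy=5,interpolation=cv2.INTER_CUBIC)[:800,:600].transpose(1,0,2)[:, ::1])
m=np.load("w1.npy",allow_pickle=True).item()
# stand top corners from contour of brown
hsv=cv2.cvtColor(cv2.imread("pics/w1.png"),cv2.COLOR_BGR2HSV)
k=((hsv[...,0]<18)&(hsv[...,1]>120)&(hsv[...,2]>50)).astype(np.uint8);k[:, :250]=0;k[:,360:]=0;k[270:]=0
c=max(cv2.findContours(k,0,2)[0],key=cv2.contourArea);r=cv2.minAreaRect(c);print(r)
for p in cv2.boxPoints(r): print(p,onz(m,*p,.038).round(4))
```

```text
((303.5769348144531, 194.88461303710938), (107.47164154052734, 47.460105895996094), 78.69007110595703)
[269.76926 146.84615] [0.3631 0.1807 0.038 ]
[316.3077  137.53847] [0.3487 0.2536 0.038 ]
[337.3846  242.92308] [0.531  0.3007 0.038 ]
[290.84616 252.23076] [0.5487 0.2196 0.038 ]
```

View pics/w1c.png

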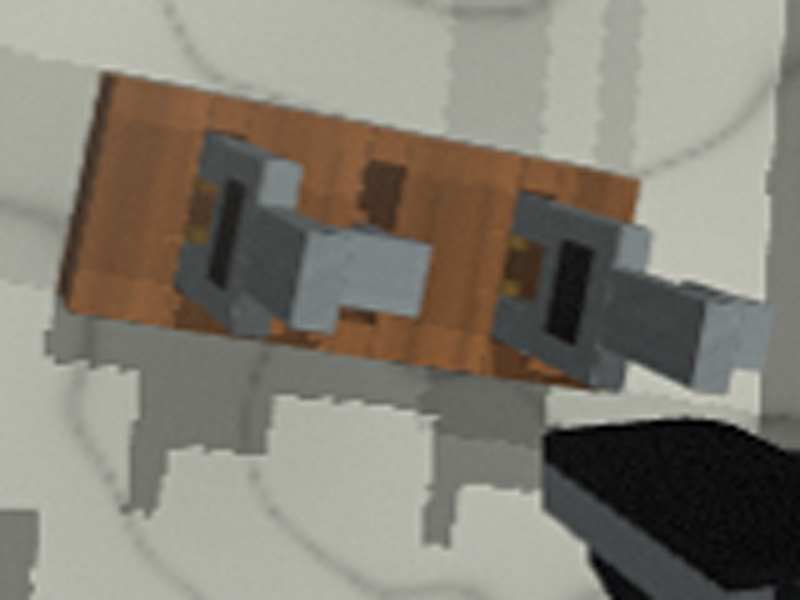

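Both hooks point to +x, away from the robot, so no half turn is needed. Tab-top edge centres in the crop are (301,276)/(342,281) for the near gauge and (701,337)/(736,345) for the far one. Next I'll work out positions, and the rail from the top and scene views.

Run:
```python
from h import *
m=np.load("w1.npy",allow_pickle=True).item();t=np.load("top0.npy",allow_pickle=True).item()
for n,a,b in[("near",(301.5,276.5),(342,281)),("far",(701,337),(736,345))]:
    for p in(a,b): print(n,onz(m,255+p[1]/5,125+p[0]/5,.153).round(4))
for n,p,z in[("mark",(282,92),.153),("rail right",(414,83),.153),("rail left",(70,108),.153),("postR top",(421,64),.164),("postR foot front",(425,155),0),("postL",(63,104),.164),("keepFR",(278,70),.18),("keepFL",(57,88),.18)]:
    print(n,onz(t,130+p[0]/3,120+p[1]/3,z).round(4))
im=cv2.imread("pics/scene0.png")[190:350,180:340]
cv2.imwrite("pics/sc.png",cv2.resize(im,None,fx=3.75,fy=3.75,interpolation=cv2.INTER_CUBIC))
```

```text
near [0.3952 0.2251 0.153 ]
near [0.4054 0.2267 0.153 ]
far [0.5047 0.2467 0.153 ]
far [0.5153 0.2495 0.153 ]
mark [0.6517 0.129  0.153 ]
rail right [0.6599 0.0024 0.153 ]
rail left [0.6373 0.3346 0.153 ]
postR top [ 0.6751 -0.0044  0.164 ]
postR foot front [ 0.6294 -0.0088  0.    ]
postL [0.6378 0.3378 0.164 ]
keepFR [0.6644 0.1296 0.18  ]
keepFL [0.6485 0.339  0.18  ]
```

View pics/sc.png

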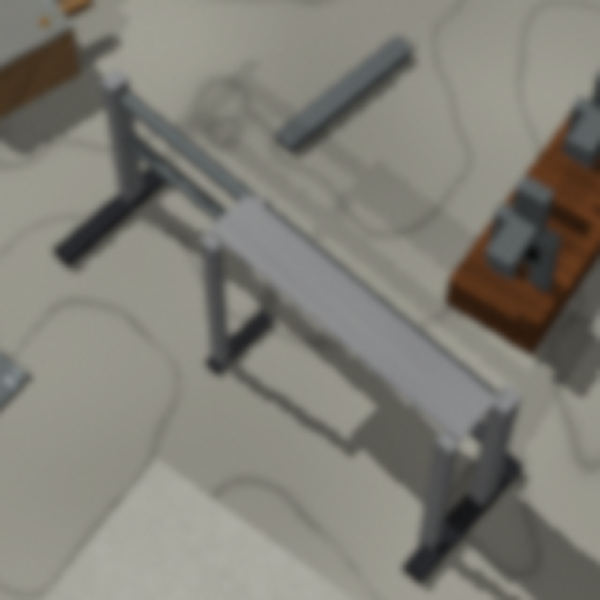

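The rail's open end is at upper left, and its keeper strip, white mark end and posts agree with a yaw of about 3.9°. I'll look at the rail closer with the wrist camera before picking.

```bash
python3 -m jog '[[[0.14,-0.08,0.02,0,0,4,0],[0.14,-0.08,0.02,0,0,4,0],[0.14,-0.08,0.02,0,0,4,0],[0.14,-0.08,0.02,0,0,4,0],[0.14,-0.08,0.02,0,0,4,0],[0.14,-0.08,0.02,0,0,4,0],[0.14,-0.08,0.02,0,0,4,0],[0.14,-0.08,0.02,0,0,4,0]]]'
python3 - <<'E'
from h import *
im,m=cam("wrist"); cv2.imwrite("pics/w2.png",im); np.save("w2.npy",m,allow_pickle=True)
cv2.imwrite("pics/w2b.png",cv2.convertScaleAbs(cv2.resize(im,(800,600),interpolation=cv2.INTER_CUBIC),alpha=1.2)); print(m["T"].round(3))
for y in (-.17,-.1,-.035,0,.1): 
  p=np.array([.649,.164,.156])+y*np.array([-.068,.998,0]); print(y,proj(m,p)*800/512)
E
```

```text
clock: 1.95
eef_pos: [0.5167, 0.0828, 0.3591]
tool_rot: [-0.036, 0.999, 0.0, -0.0]
ft_force: [0.7, -0.4, -0.8]
grip_width: 0.0853
[[-0.071  0.959  0.273  0.448]
 [ 0.997  0.068  0.02   0.078]
 [ 0.     0.273 -0.962  0.494]
 [ 0.     0.     0.     1.   ]]
-0.17 [291.71465657 414.16431277]
-0.1 [370.12048473 414.56521078]
-0.035 [443.06978003 414.74258397]
0 [482.28307138 414.76010185]
0.1 [593.49844643 414.50816703]
```

View pics/w2b.png

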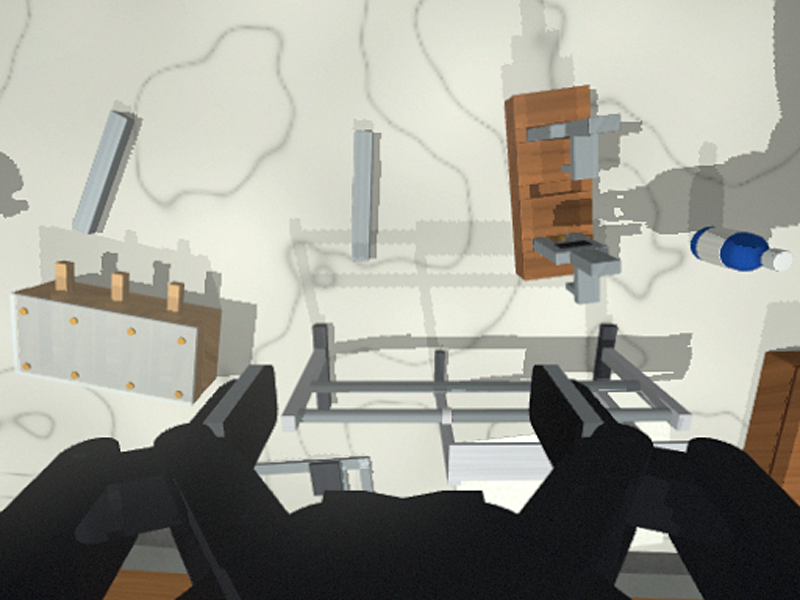

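This view shows almost everything: the rail at row ~416, the mark at (446,416), the tongues at (65,275), (120,285) and (175,297), the case, both bars, and the far gauge's tab at (600,260). I'll measure from it.

Run:
```python
from h import *
im=cv2.imread("pics/w2.png");m=np.load("w2.npy",allow_pickle=True).item();g=cv2.cvtColor(im,cv2.COLOR_BGR2GRAY)
for u in(205,230,255,275,305,325): print(u,list(g[256:274,u]))
print("mark row",list(g[266,272:300]))
crop=np.hstack([cv2.resize(im[60:205,322:412],None,fx=4,fy=4,interpolation=cv2.INTER_CUBIC),cv2.resize(im[150:270,5:145],None,fx=3,fy=4.833,interpolation=cv2.INTER_CUBIC)[:580]])
cv2.imwrite("pics/w2c.png",crop);print(crop.shape)
hsv=cv2.cvtColor(im,cv2.COLOR_BGR2HSV)
print("bars hsv",im[125,234],im[110,68],im[110,220])
```

```text
205 [np.uint8(78), np.uint8(79), np.uint8(77), np.uint8(77), np.uint8(78), np.uint8(75), np.uint8(82), np.uint8(94), np.uint8(102), np.uint8(116), np.uint8(132), np.uint8(137), np.uint8(135), np.uint8(133), np.uint8(164), np.uint8(188), np.uint8(190), np.uint8(190)]
230 [np.uint8(189), np.uint8(189), np.uint8(186), np.uint8(180), np.uint8(174), np.uint8(139), np.uint8(94), np.uint8(93), np.uint8(104), np.uint8(115), np.uint8(132), np.uint8(137), np.uint8(140), np.uint8(135), np.uint8(162), np.uint8(188), np.uint8(192), np.uint8(190)]
255 [np.uint8(184), np.uint8(168), np.uint8(177), np.uint8(188), np.uint8(194), np.uint8(154), np.uint8(96), np.uint8(90), np.uint8(101), np.uint8(115), np.uint8(130), np.uint8(136), np.uint8(139), np.uint8(135), np.uint8(159), np.uint8(186), np.uint8(190), np.uint8(189)]
275 [np.uint8(188), np.uint8(187), np.uint8(188), np.uint8(186), np.uint8(188), np.uint8(144), np.uint8(93), np.uint8(88), np.uint8(102), np.uint8(114), np.uint8(132), np.uint8(134), np.uint8(140), np.uint8(136), np.uint8(155), np.uint8(183), np.uint8(185), np.uint8(185)]
305 [np.uint8(
[... 326 characters left out ...]
.uint8(189), np.uint8(136), np.uint8(79), np.uint8(86), np.uint8(101), np.uint8(110), np.uint8(121), np.uint8(123), np.uint8(122), np.uint8(115), np.uint8(151), np.uint8(180), np.uint8(183), np.uint8(181)]
mark row [np.uint8(134), np.uint8(131), np.uint8(132), np.uint8(132), np.uint8(132), np.uint8(131), np.uint8(132), np.uint8(132), np.uint8(130), np.uint8(130), np.uint8(128), np.uint8(167), np.uint8(178), np.uint8(176), np.uint8(176), np.uint8(177), np.uint8(182), np.uint8(123), np.uint8(122), np.uint8(124), np.uint8(124), np.uint8(124), np.uint8(124), np.uint8(125), np.uint8(125), np.uint8(124), np.uint8(124), np.uint8(123)]
(580, 780, 3)
bars hsv [146 148 140] [168 168 159] [172 183 181]
```

View pics/w2c.png

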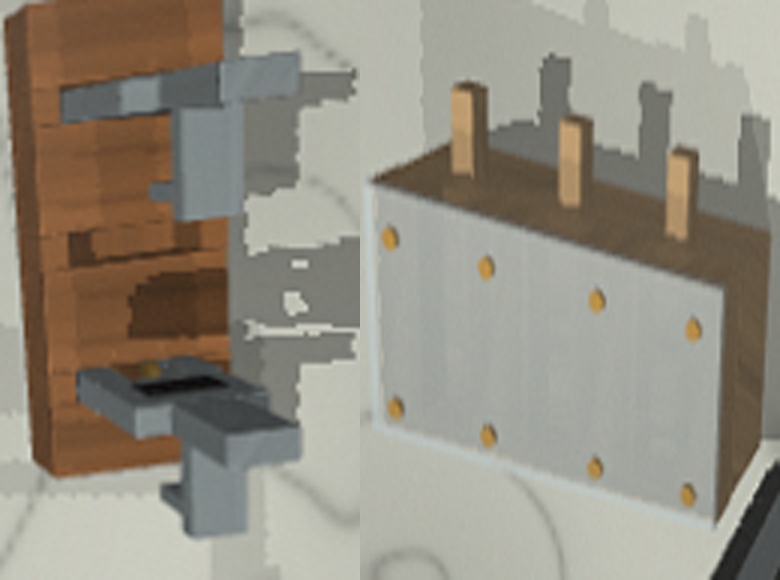

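Run:
```python
from h import *
im=cv2.imread("pics/w2.png");m=np.load("w2.npy",allow_pickle=True).item()
P=lambda u,v,z:onz(m,u,v,z)[:2].round(4)
print("mark",P(285.5,265.4,.15),"ends",P(195,265.4,.15),P(420,265.4,.15))
f=lambda x,y:(322+x/4,60+y/4)
print("far tab",P(*f(261,447),.153),"near tab",P(*f(260,75.5),.153))
f=lambda x,y:(5+(x-360)/3,150+y/4.833)
tips=[P(*f(*p),.045) for p in((464,87),(573,119),(682,151))];roots=[P(*f(*p),.045) for p in((464,174),(570,207),(678,239))]
print("tips",tips,"roots",roots)
a,b=P(*f(372,182),.07),P(*f(722,288),.07);print("front edge",a,b,np.linalg.norm(b-a),"yaw",np.degrees(np.arctan2(-(b-a)[0],(b-a)[1])))
d=tips[2]-tips[0];print("yaw tips",np.degrees(np.arctan2(-d[0],d[1])),np.linalg.norm(d))
```

```text
mark [0.6547 0.1327] ends [0.664  0.0046] [0.6422 0.3254]
far tab [0.5098 0.2486] near tab [0.4001 0.2267]
tips [array([ 0.5643, -0.2833]), array([ 0.5716, -0.2215]), array([ 0.5789, -0.1598])] roots [array([ 0.5963, -0.2879]), array([ 0.6042, -0.2268]), array([ 0.6118, -0.1646])]
front edge [ 0.5946 -0.3202] [ 0.6186 -0.1279] 0.19379187289460822 yaw -7.114014855274896
yaw tips -6.742135829757473 0.12436000160823414
```

```bash
python3 -m jog '[[[-0.007,0.166,-0.14,0,0,7.2,0],[-0.007,0.166,-0.14,0,0,7.2,0],[-0.007,0.166,-0.14,0,0,7.2,0],[-0.007,0.166,-0.14,0,0,7.2,0],[-0.007,0.166,-0.14,0,0,7.2,0],[-0.007,0.166,-0.14,0,0,7.2,0],[-0.007,0.166,-0.14,0,0,7.2,0],[-0.007,0.166,-0.14,0,0,7.2,0]]]'
python3 - <<'E'
from h import *
im,m=cam("wrist"); o=bot.get_obs();print(o["eef_pos"])
cv2.imwrite("pics/w3.png",cv2.resize(im,(800,600)))
t=np.r_[o["eef_pos"]];d=np.array([.510,.2486,.125])-t;print(d)
E
```

```text
clock: 2.67
eef_pos: [0.5102, 0.2475, 0.2198]
tool_rot: [-0.098, 0.995, -0.0, 0.0]
ft_force: [0.1, -0.2, 0.6]
grip_width: 0.0856
[0.51109194 0.24700778 0.22079007]
[-0.00109194  0.00159222 -0.09579007]
```

View pics/w3.png

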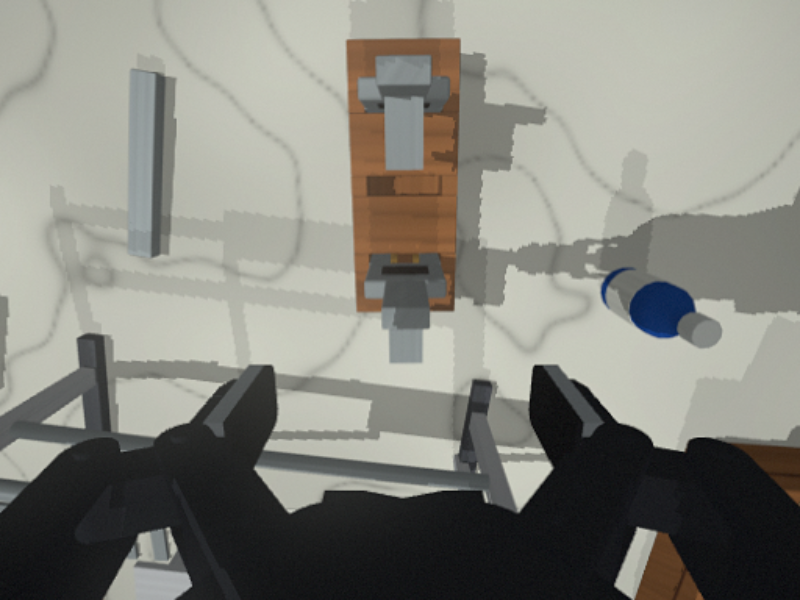

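The tab at (406,318) sits centred between the jaws. I'll descend and grip.

```bash
python3 -m jog '[[[-0.001,0.0015,-0.05,0,0,0,0],[-0.001,0.0015,-0.08,0,0,0,0],[-0.001,0.0015,-0.095,0,0,0,0],[-0.001,0.0015,-0.095,0,0,0,0],[-0.001,0.0015,-0.095,0,0,0,255],[-0.001,0.0015,-0.095,0,0,0,255],[-0.001,0.0015,-0.095,0,0,0,255],[-0.001,0.0015,-0.095,0,0,0,255],[-0.001,0.0015,-0.095,0,0,0,255],[-0.001,0.0015,-0.095,0,0,0,255]]]'
python3 -m jog '[[[0,0,0,0,0,0,255],[0,0,0,0,0,0,255],[0,0,0,0,0,0,255],[0,0,0,0,0,0,255]]]'
```

```text
clock: 3.55
eef_pos: [0.511, 0.2491, 0.1258]
tool_rot: [-0.097, 0.995, 0.001, 0.001]
ft_force: [-0.7, 0.0, 6.1]
grip_width: 0.0235
clock: 3.88
eef_pos: [0.511, 0.2491, 0.1258]
tool_rot: [-0.097, 0.995, 0.0, 0.002]
ft_force: [-0.5, -0.3, 5.1]
grip_width: 0.0237
```

```bash
python3 -m jog '[[[0,0,0.02,0,0,0,255],[0,0,0.05,0,0,0,255],[0,0,0.09,0,0,0,255],[0,0,0.10,0,0,0,255],[0,-0.04,0.10,0,0,-3,255],[0,-0.08,0.10,0,0,-7.2,255],[0,-0.12,0.10,0,0,-7.2,255],[0,-0.16,0.10,0,0,-7.2,255],[0,-0.1825,0.10,0,0,-7.2,255],[0,-0.1825,0.10,0,0,-7.2,255]]]'
python3 -m jog '[[[0.03,0,0,0,0,0,255],[0.06,0,0,0,0,0,255],[0.09,0,0,0,0,0,255],[0.12,0,0,0,0,0,255],[0.131,0,0,0,0,0,255],[0.131,0,0,0,0,0,255],[0.131,0,0,0,0,0,255]]]'
python3 - <<'E'
from h import *
im,m=cam("wrist"); s,ms=cam("scene"); 
c=cv2.resize(s[190:320,180:320],(560,520),interpolation=cv2.INTER_CUBIC);w=cv2.resize(im[190:384,:],(800,303)) 
w=cv2.resize(im,(512,384))[150:,:][:,100:340]
cv2.imwrite("pics/p4.png",np.hstack([c,cv2.resize(w,(240,520))]))
E
```

```text
clock: 4.72
eef_pos: [0.5089, 0.0615, 0.2229]
tool_rot: [-0.031, 1.0, -0.001, -0.001]
ft_force: [0.4, 0.3, -3.3]
grip_width: 0.0231
clock: 5.3
eef_pos: [0.6405, 0.0667, 0.2218]
tool_rot: [-0.034, 0.999, 0.0, -0.002]
ft_force: [0.4, -0.1, -3.4]
grip_width: 0.0229
```

View pics/p4.png

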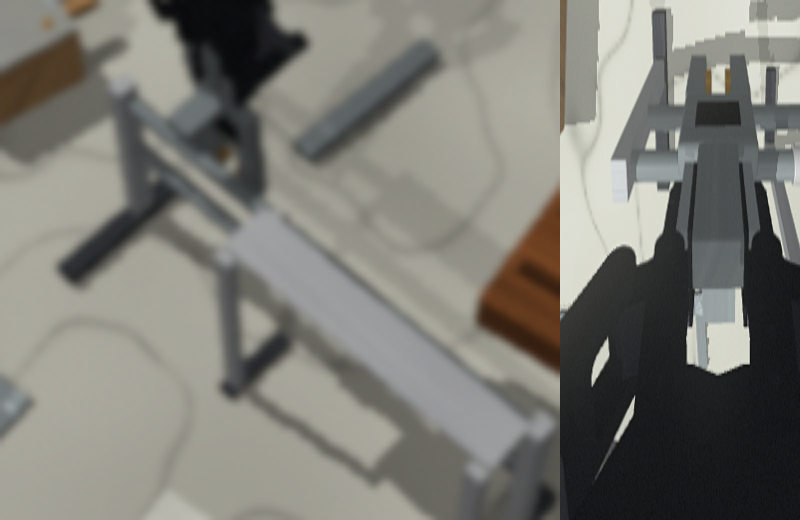

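The gauge hangs upright in the jaws with the hook over the open part of the rail. I'll lower it.

```bash
python3 -m jog '[[[0.001,0,-0.012,0,0,0,255],[0.001,0,-0.024,0,0,0,255],[0.001,0,-0.030,0,0,0,255],[0.001,0,-0.030,0,0,0,255]]]'
python3 -m jog '[[[0,0,-0.007,0,0,0,255],[0,0,-0.014,0,0,0,255],[0,0,-0.014,0,0,0,255],[0,0,-0.014,0,0,0,255]]]'
python3 - <<'E'
from h import *
o=bot.get_obs();print(o["eef_pos"],o["ft_force"],o["ft_torque"])
E
```

```text
clock: 5.73
eef_pos: [0.64, 0.0662, 0.1925]
tool_rot: [-0.034, 0.999, -0.0, -0.002]
ft_force: [-0.3, -0.9, -4.9]
grip_width: 0.0228
clock: 6.07
eef_pos: [0.6416, 0.0661, 0.1797]
tool_rot: [-0.034, 0.999, -0.0, -0.001]
ft_force: [-0.0, -0.6, -4.6]
grip_width: 0.0234
[0.64163242 0.06606665 0.17969148] [-4.32280016e-03 -5.92908294e-01 -4.59045283e+00] [-0.03270434 -0.04790177 -0.00716885]
```

```bash
python3 -m jog '[[[-0.001,0.014,-0.002,0,0,0,255],[-0.0021,0.03,-0.002,0,0,0,255],[-0.0035,0.05,-0.002,0,0,0,255],[-0.0049,0.07,-0.002,0,0,0,255],[-0.0063,0.09,-0.002,0,0,0,255],[-0.0077,0.11,-0.002,0,0,0,255],[-0.0077,0.11,-0.002,0,0,0,255]]]'
python3 -m jog '[[[-0.0014,0.02,0,0,0,0,255],[-0.0028,0.04,0,0,0,0,255],[-0.0042,0.06,0,0,0,0,255],[-0.0056,0.08,0,0,0,0,255],[-0.0073,0.1045,0,0,0,0,255],[-0.0073,0.1045,0,0,0,0,255],[-0.0073,0.1045,0,0,0,0,255]]]'
python3 -m jog '[[[0,0,-0.004,0,0,0,255],[0,0,-0.004,0,0,0,255],[0,0,-0.004,0,0,0,255]]]'
python3 - <<'E'
from h import *
im,m=cam("wrist"); s,ms=cam("scene"); o=bot.get_obs();print(o["eef_pos"],o["ft_force"])
e=np.array([-.0698,.9976]);print("rail y",(o["eef_pos"][:2]-[.6547,.1327])@e-.035)
c=cv2.resize(s[210:340,200:340],(560,520),interpolation=cv2.INTER_CUBIC)
cv2.imwrite("pics/p5.png",np.hstack([c,cv2.resize(im[150:,100:340],(240,520))]))
E
```

```text
clock: 6.65
eef_pos: [0.6336, 0.1823, 0.1784]
tool_rot: [-0.037, 0.999, 0.002, 0.0]
ft_force: [0.3, 0.0, -3.9]
grip_width: 0.0231
clock: 7.23
eef_pos: [0.6263, 0.2832, 0.178]
tool_rot: [-0.036, 0.999, 0.0, 0.0]
ft_force: [-0.5, 0.1, -4.2]
grip_width: 0.0234
clock: 7.48
eef_pos: [0.6273, 0.2801, 0.1744]
tool_rot: [-0.034, 0.999, 0.0, 0.0]
ft_force: [-0.1, 1.2, -2.5]
grip_width: 0.0231
[0.62726987 0.27999806 0.17439726] [ 0.4655966   0.85325189 -1.99489522]
rail y 0.11385916990382525
```

View pics/p5.png

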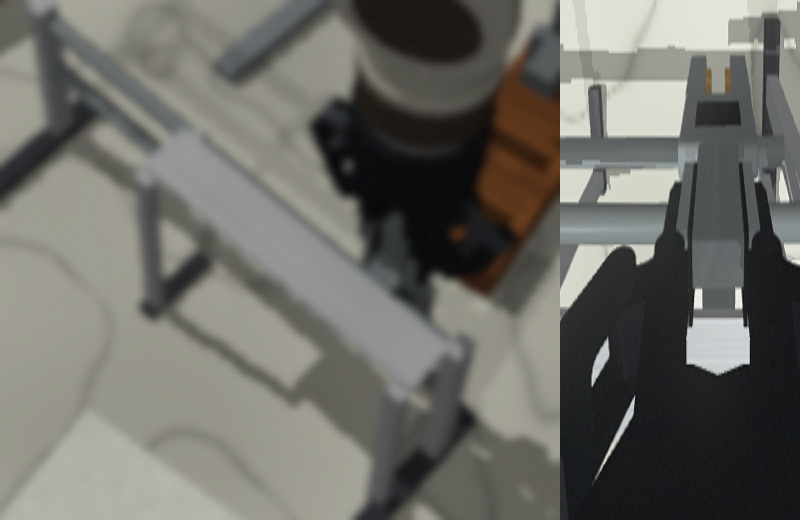

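The gauge is on the rail under the keeper at rail y = +114 mm, and the rail is taking its weight. I'll release it and go for the near gauge.

```bash
python3 -m jog '[[[0,0,-0.001,0,0,0,255],[0,0,-0.001,0,0,0,120],[0,0,-0.001,0,0,0,120],[0,0,-0.001,0,0,0,120],[0,0,0.02,0,0,0,120],[0,0,0.05,0,0,0,120],[0,0,0.08,0,0,0,120],[0,0,0.08,0,0,0,120]]]'
python3 -m jog '[[[-0.227,-0.053,0,0,0,7.2,0],[-0.227,-0.053,0,0,0,7.2,0],[-0.227,-0.053,0,0,0,7.2,0],[-0.227,-0.053,0,0,0,7.2,0],[-0.227,-0.053,0,0,0,7.2,0],[-0.227,-0.053,-0.02,0,0,7.2,0],[-0.227,-0.053,-0.03,0,0,7.2,0],[-0.227,-0.053,-0.03,0,0,7.2,0],[-0.227,-0.053,-0.03,0,0,7.2,0]]]'
python3 - <<'E'
from h import *
t,mt=cam("top"); o=bot.get_obs();print(o["eef_pos"],o["ft_force"],np.array([.4,.2267,.125])-o["eef_pos"])
cv2.imwrite("pics/top1.png",t);cv2.imwrite("pics/p6.png",cv2.convertScaleAbs(cv2.resize(t[120:270,130:390],(780,450),interpolation=cv2.INTER_CUBIC),alpha=1.5))
E
```

```text
clock: 8.25
eef_pos: [0.6295, 0.2815, 0.262]
tool_rot: [-0.034, 0.999, 0.002, 0.006]
ft_force: [1.0, 0.5, 2.0]
grip_width: 0.0454
clock: 9.0
eef_pos: [0.4002, 0.2277, 0.2246]
tool_rot: [-0.097, 0.995, 0.0, 0.001]
ft_force: [0.4, 0.1, 0.7]
grip_width: 0.0855
[0.40115338 0.22806432 0.22502236] [0.48162404 0.24935029 0.05837435] [-0.00115338 -0.00136432 -0.10002236]
```

View pics/p6.png

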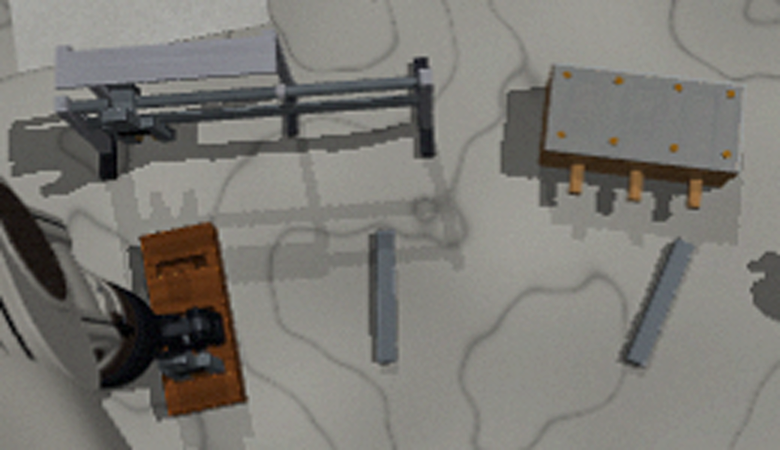

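The first gauge hangs under the keeper at crop (120,100), and the bars have not moved. Now I'll take the near gauge.

```bash
python3 -m jog '[[[-0.001,-0.001,-0.05,0,0,0,0],[-0.001,-0.001,-0.085,0,0,0,0],[-0.001,-0.001,-0.10,0,0,0,0],[-0.001,-0.001,-0.10,0,0,0,0],[-0.001,-0.001,-0.10,0,0,0,255],[-0.001,-0.001,-0.10,0,0,0,255],[-0.001,-0.001,-0.10,0,0,0,255],[-0.001,-0.001,-0.10,0,0,0,255],[-0.001,-0.001,-0.10,0,0,0,255],[-0.001,-0.001,-0.10,0,0,0,255]]]'
python3 -m jog '[[[0,0,0,0,0,0,255],[0,0,0.02,0,0,0,255],[0,0,0.05,0,0,0,255],[0,0,0.08,0,0,0,255],[0,0,0.10,0,0,0,255],[0,-0.04,0.10,0,0,-3,255],[0.03,-0.07,0.10,0,0,-7.2,255],[0.06,-0.10,0.10,0,0,-7.2,255],[0.08,-0.13,0.10,0,0,-7.2,255],[0.11,-0.16,0.10,0,0,-7.2,255]]]'
python3 - <<'E'
from h import *
o=bot.get_obs();print(o["eef_pos"],o["ft_force"],o["grip_width"],np.array([.6415,.0666,.2225])-o["eef_pos"])
E
```

```text
clock: 9.88
eef_pos: [0.4, 0.2271, 0.1255]
tool_rot: [-0.097, 0.995, 0.001, 0.001]
ft_force: [0.9, -0.3, 4.2]
grip_width: 0.0232
clock: 10.72
eef_pos: [0.5074, 0.0656, 0.2233]
tool_rot: [-0.034, 0.999, 0.0, -0.002]
ft_force: [0.4, 1.4, -3.7]
grip_width: 0.0232
[0.50740073 0.06555754 0.22334418] [ 0.40776452  1.42092339 -3.7442965 ] 0.023204493957297012 [ 0.13409927  0.00104246 -0.00084418]
```

```bash
python3 -m jog '[[[0.03,0,0,0,0,0,255],[0.06,0,0,0,0,0,255],[0.09,0,0,0,0,0,255],[0.12,0,0,0,0,0,255],[0.132,0,0,0,0,0,255],[0.132,0,0,0,0,0,255],[0.132,0,-0.015,0,0,0,255],[0.132,0,-0.03,0,0,0,255],[0.132,0,-0.04,0,0,0,255],[0.132,0,-0.045,0,0,0,255]]]'
python3 -m jog '[[[0,0,0,0,0,0,255],[0,0,0,0,0,0,255]]]'
```

```text
clock: 11.55
eef_pos: [0.6382, 0.0671, 0.1763]
tool_rot: [-0.034, 0.999, -0.0, -0.003]
ft_force: [-0.8, -0.3, -4.6]
grip_width: 0.0234
clock: 11.72
eef_pos: [0.64, 0.0672, 0.1791]
tool_rot: [-0.034, 0.999, -0.0, -0.0]
ft_force: [-0.7, 0.1, -3.6]
grip_width: 0.023
```

```bash
python3 -m jog '[[[-0.001,0.014,-0.001,0,0,0,255],[-0.0021,0.03,-0.001,0,0,0,255],[-0.0035,0.05,-0.001,0,0,0,255],[-0.0049,0.07,-0.001,0,0,0,255],[-0.0063,0.09,-0.001,0,0,0,255],[-0.0077,0.11,-0.001,0,0,0,255],[-0.0091,0.13,-0.001,0,0,0,255],[-0.0098,0.14,-0.001,0,0,0,255],[-0.0098,0.14,-0.001,0,0,0,255],[-0.0098,0.14,-0.001,0,0,0,255]]]'
python3 -m jog '[[[0,0,-0.003,0,0,0,255],[0,0,-0.005,0,0,0,255],[0,0,-0.005,0,0,0,255],[0,0,-0.005,0,0,0,255]]]'
python3 - <<'E'
from h import *
o=bot.get_obs();e=np.array([-.0698,.9976]);print("rail y",(o["eef_pos"][:2]-[.6547,.1327])@e-.035)
E
```

```text
clock: 12.55
eef_pos: [0.6305, 0.2082, 0.1785]
tool_rot: [-0.035, 0.999, -0.0, 0.0]
ft_force: [-0.1, -0.0, -5.0]
grip_width: 0.0229
clock: 12.88
eef_pos: [0.631, 0.2064, 0.174]
tool_rot: [-0.033, 0.999, 0.0, 0.001]
ft_force: [-1.2, 0.4, 1.5]
grip_width: 0.0232
rail y 0.040133629136312826
```

```bash
python3 -m jog '[[[0,0,0,0,0,0,120],[0,0,0,0,0,0,120],[0,0,0,0,0,0,120],[0,0,0.02,0,0,0,120],[0,0,0.05,0,0,0,120],[0,0,0.08,0,0,0,120],[0,0,0.10,0,0,0,120],[0,0,0.10,0,0,0,120]]]'
python3 -m jog '[[[-0.16,-0.28,0.09,0,0,-4,0],[-0.16,-0.28,0.09,0,0,-4,0],[-0.16,-0.28,0.09,0,0,-4,0],[-0.16,-0.28,0.09,0,0,-4,0],[-0.16,-0.28,0.09,0,0,-4,0],[-0.16,-0.28,0.09,0,0,-4,0],[-0.16,-0.28,0.09,0,0,-4,0],[-0.16,-0.28,0.09,0,0,-4,0],[-0.16,-0.28,0.09,0,0,-4,0],[-0.16,-0.28,0.09,0,0,-4,0]]]'
python3 -m jog '[[[0,0,0,0,0,0,0],[0,0,0,0,0,0,0]]]'
python3 - <<'E'
from h import *
im,m=cam("wrist"); np.save("w5.npy",m,allow_pickle=True); cv2.imwrite("pics/w5.png",im)
cv2.imwrite("pics/w5b.png",cv2.convertScaleAbs(cv2.resize(im,(800,600),interpolation=cv2.INTER_CUBIC),alpha=1.1))
E
```

```text
clock: 13.55
eef_pos: [0.6329, 0.2077, 0.2794]
tool_rot: [-0.034, 0.999, 0.001, 0.005]
ft_force: [-0.7, 0.6, 0.5]
grip_width: 0.0452
clock: 14.38
eef_pos: [0.4701, -0.0748, 0.364]
tool_rot: [0.003, 1.0, -0.0, 0.001]
ft_force: [0.9, -0.2, -0.6]
grip_width: 0.0856
clock: 14.55
eef_pos: [0.471, -0.072, 0.3622]
tool_rot: [0.0, 1.0, 0.0, -0.001]
ft_force: [-0.3, 0.4, 0.1]
grip_width: 0.0854
```

View pics/w5b.png

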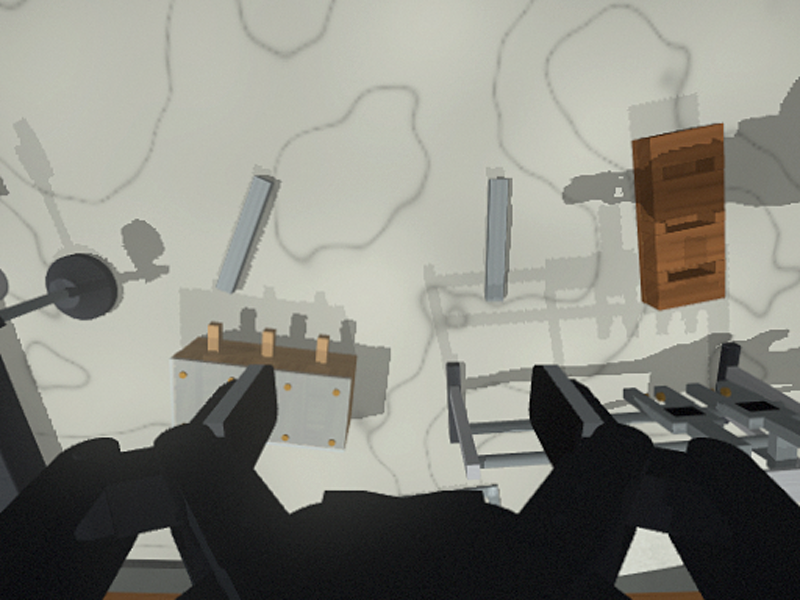

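Both gauges are hanging (right side, around (690,420)) and the stand is empty. Bars are at (247,235) and (499,240), and the tongues at (214,338), (267,343) and (322,350). I'll measure the bars and slots.

```bash
cat > meas.py <<'E'
from h import *
def bars(im,m,area=(150,6000)):
    g=im.astype(int);k=((g[...,0]-g[...,2]>2)&(g.sum(2)>375)).astype(np.uint8)
    k=cv2.morphologyEx(k,cv2.MORPH_OPEN,np.ones((2,2),np.uint8));out=[]
    for c in cv2.findContours(k,0,2)[0]:
        if area[0]<cv2.contourArea(c)<area[1]:
            p=np.array([onz(m,u,v,.014)[:2] for u,v in c[:,0]],np.float32)
            (cx,cy),(w,h),a=cv2.minAreaRect(p*1000)
            b=cv2.boxPoints(((cx,cy),(w,h),a));e=b[1]-b[0] if np.linalg.norm(b[1]-b[0])>np.linalg.norm(b[2]-b[1]) else b[2]-b[1]
            if e[0]<0:e=-e
            if max(w,h)>100 and min(w,h)<45: out.append((round(cx,1),round(cy,1),round(max(w,h),1),round(min(w,h),1),round(np.degrees(np.arctan2(e[1],e[0])),1)))
    return out
E
python3 - <<'E'
from meas import *
im=cv2.imread("pics/w5.png");m=np.load("w5.npy",allow_pickle=True).item()
print(bars(im,m))
m2=np.load("w2.npy",allow_pickle=True).item();print(bars(cv2.imread("pics/w2.png"),m2))
for im_,mm in((im,m),(cv2.imread("pics/w2.png"),m2)):
    h=cv2.cvtColor(im_,cv2.COLOR_BGR2HSV)
    k=((h[...,0]<22)&(h[...,1]>80)&(h[...,2]>175)).astype(np.uint8)
    for c in cv2.findContours(k,0,2)[0]:
        if cv2.contourArea(c)>40:
            p=np.array([onz(mm,u,v,.045)[:2] for u,v in c[:,0]],np.float32)*1000
            r=cv2.minAreaRect(p);print("tongue",np.round(r[0],1),np.round(r[1],1),round(r[2],1))
E
```

```text
[(467.9, 36.4, 116.4, 18.7, np.float32(1.1)), (471.6, -252.2, 137.8, 18.1, np.float32(-24.5))]
[(750.2, 63.7, 177.0, 6.8, np.float32(-85.9)), (477.9, 36.5, 138.1, 18.4, np.float32(1.3)), (471.4, -252.3, 138.0, 18.2, np.float32(-24.6))]
```

Run:
```python
from meas import *
for n in("w5","w2"):
    im=cv2.imread(f"pics/{n}.png");m=np.load(f"{n}.npy",allow_pickle=True).item()
    h=cv2.cvtColor(im,cv2.COLOR_BGR2HSV); c0=(137,215) if n=="w5" else (41,174); print(im[c0[1],c0[0]],h[c0[1],c0[0]])
    k=((h[...,0]<25)&(h[...,1]>60)&(h[...,2]>h[c0[1],c0[0],2]-35)).astype(np.uint8)
    for c in cv2.findContours(k,0,2)[0]:
        p=np.array([onz(m,u,v,.045)[:2] for u,v in c[:,0]],np.float32)*1000
        if cv2.contourArea(c)>25 and p[:,1].mean()<-120 and p[:,0].mean()<640:
            r=cv2.minAreaRect(p);print(n,"tongue",np.round(r[0],1),np.round(r[1],1),round(r[2],1),p.min(0),p.max(0))
```

```text
[108 149 179] [ 17 101 179]
w5 tongue [ 594.4 -164.1] [11.1 28.3] 82.7 [ 579.6795  -171.15158] [ 608.44293 -157.43765]
w5 tongue [ 586.8 -225.1] [10.6 28.7] 84.7 [ 572.1941 -231.5953] [ 600.7585  -218.85924]
w5 tongue [ 579.6 -286.8] [10.7 29.8] 82.7 [ 564.77606 -293.97314] [ 595.077   -279.92444]
[115 159 195] [ 17 105 195]
w2 tongue [ 595. -165.] [10.3 28.6] 85.8 [ 580.591   -169.94763] [ 609.2584  -158.88858]
w2 tongue [ 587.3 -225.8] [ 8.7 28.4] 83.5 [ 572.7132  -231.54369] [ 601.1708  -220.01411]
w2 tongue [ 579.4 -288.4] [10.4 28.8] 81.8 [ 564.74536 -293.95132] [ 593.149  -281.2041]
```

```bash
python3 -m jog '[[[-0.034,-0.164,-0.1,0,0,-7,0],[-0.034,-0.164,-0.2,0,0,-14,0],[-0.034,-0.164,-0.2,0,0,-20,0],[-0.034,-0.164,-0.2,0,0,-24.5,0],[-0.034,-0.164,-0.2,0,0,-24.5,0],[-0.034,-0.164,-0.2,0,0,-24.5,0],[-0.034,-0.164,-0.2,0,0,-24.5,0],[-0.034,-0.164,-0.2,0,0,-24.5,0],[-0.034,-0.164,-0.2,0,0,-24.5,0]]]'
python3 - <<'E'
from meas import *
m5=np.load("w5.npy",allow_pickle=True).item();print("foot",onz(m5,82*.64,285*.64,.02).round(3))
im,m=cam("top");print("top",bars(im,m,(60,3000)))
im,m=cam("wrist");cv2.imwrite("pics/w6.png",im)
o=bot.get_obs();print(o["eef_pos"],R.from_quat(o["tool_rot"]).as_matrix()[:2,1])
E
```

```text
clock: 15.35
eef_pos: [0.4367, -0.2358, 0.1619]
tool_rot: [0.212, 0.977, 0.001, -0.001]
ft_force: [-0.1, -0.1, 0.6]
grip_width: 0.0854
foot [ 0.525 -0.445  0.02 ]
top []
[ 0.43817709 -0.23609825  0.16408809] [0.41422833 0.91017297]
```

View pics/w6.png

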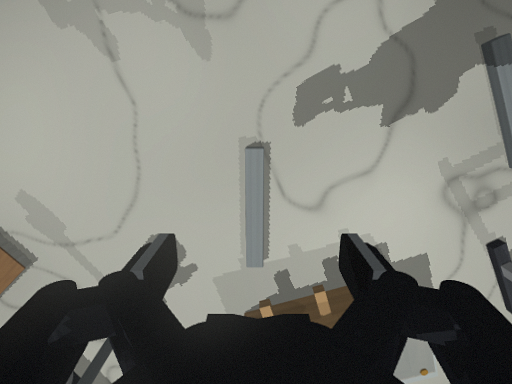

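The bar is centred between the jaws (column ~255) and parallel to the tool. I'll descend and grip.

```bash
python3 -m jog '[[[-0.001,0,-0.04,0,0,0,0],[-0.001,0,-0.08,0,0,0,0],[-0.001,0,-0.115,0,0,0,0],[-0.001,0,-0.135,0,0,0,0],[-0.001,0,-0.145,0,0,0,60],[-0.001,0,-0.149,0,0,0,120],[-0.001,0,-0.149,0,0,0,120]]]'
python3 -m jog '[[[0,0,0,0,0,0,120],[0,0,-0.003,0,0,0,255],[0,0,-0.003,0,0,0,255],[0,0,-0.003,0,0,0,255],[0,0,-0.003,0,0,0,255],[0,0,-0.003,0,0,0,255],[0,0,-0.003,0,0,0,255]]]'
```

```text
clock: 16.03
eef_pos: [0.4369, -0.2366, 0.0148]
tool_rot: [0.212, 0.977, -0.0, 0.001]
ft_force: [0.1, -0.2, -0.3]
grip_width: 0.0515
clock: 16.62
eef_pos: [0.4367, -0.2377, 0.0126]
tool_rot: [0.213, 0.977, -0.001, 0.001]
ft_force: [-0.1, 0.2, 7.0]
grip_width: 0.018
```

```bash
python3 -m jog '[[[0,0,0.015,0,0,0,255],[0,0,0.04,0,0,0,255],[0,0,0.07,0,0,0,255],[0,0,0.09,0,0,0,255],[0.02,-0.02,0.09,0,0,6,255],[0.0454,-0.038,0.09,0,0,12,255],[0.0454,-0.038,0.09,0,0,17.5,255],[0.0454,-0.038,0.09,0,0,17.5,255],[0.0454,-0.038,0.09,0,0,17.5,255]]]'
python3 -m jog '[[[0,0,-0.02,0,0,0,255],[0,0,-0.035,0,0,0,255],[0,0,-0.043,0,0,0,255],[0,0,-0.043,0,0,0,255],[0,0,-0.043,0,0,0,255]]]'
python3 - <<'E'
from h import *
o=bot.get_obs();M=R.from_quat(o["tool_rot"]).as_matrix();print(o["eef_pos"].round(4),o["ft_force"].round(1),o["ft_torque"].round(3),o["grip_width"],"yaw",np.degrees(np.arctan2(-M[0,1],M[1,1])))
t,m=cam("top");s,ms=cam("scene");w,mw=cam("wrist");np.save("t7.npy",m,allow_pickle=True)
cv2.imwrite("pics/t7.png",t);cv2.imwrite("pics/w7.png",w)
a=cv2.resize(t[145:225,290:390],(500,400),interpolation=cv2.INTER_CUBIC)
b=cv2.resize(s[130:230,130:205],(300,400),interpolation=cv2.INTER_CUBIC)
cv2.imwrite("pics/p7.png",cv2.convertScaleAbs(np.hstack([a,b]),alpha=1.3))
E
```

```text
clock: 17.37
eef_pos: [0.48, -0.2743, 0.1002]
tool_rot: [0.063, 0.998, 0.001, -0.001]
ft_force: [-0.3, 0.2, -3.3]
grip_width: 0.0182
clock: 17.78
eef_pos: [0.4803, -0.2743, 0.0583]
tool_rot: [0.062, 0.998, 0.0, -0.001]
ft_force: [-0.6, 0.5, -1.5]
grip_width: 0.0181
[ 0.4803 -0.2743  0.0583] [-0.6  0.5 -1.5] [0.066 0.105 0.029] 0.018103835406642767 yaw -7.130528961722634
```

View pics/p7.png

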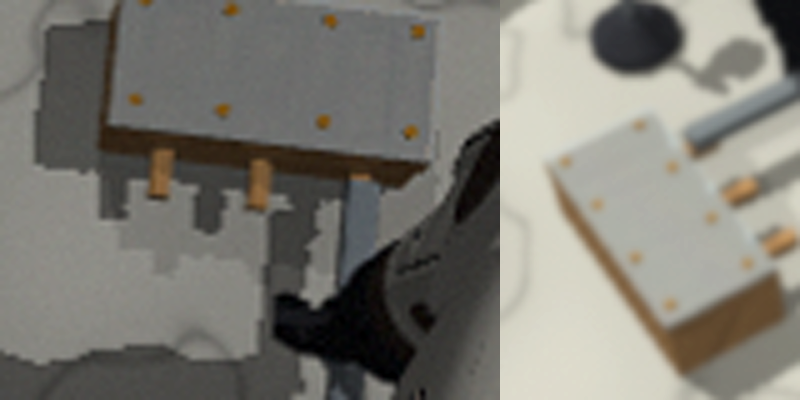

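The bar is over tongue 3 and in line with it (top crop, (362,180)). I'll ease it in while watching the force.

```bash
python3 -m jog '[[[0,-0.001,0.001,0,0,0,255],[0.005,-0.0016,0.001,0,0,0,255],[0.01,-0.0022,0.001,0,0,0,255],[0.015,-0.0028,0.001,0,0,0,255],[0.02,-0.0034,0.001,0,0,0,255],[0.025,-0.004,0.001,0,0,0,255],[0.025,-0.004,0.001,0,0,0,255]]]'
python3 - <<'E'
from h import *
o=bot.get_obs();print(o["eef_pos"].round(4),o["ft_force"].round(1),o["ft_torque"].round(3),o["grip_width"])
E
```

```text
clock: 18.52
eef_pos: [0.5076, -0.2791, 0.0591]
tool_rot: [0.062, 0.998, -0.0, 0.001]
ft_force: [0.2, -0.1, -2.8]
grip_width: 0.0181
[ 0.5076 -0.2791  0.0591] [ 0.2 -0.1 -2.8] [ 0.025  0.094 -0.008] 0.018113776039314817
```

```bash
python3 -m jog '[[[0.01,-0.0012,0,0,0,0,255],[0.02,-0.0024,0,0,0,0,255],[0.03,-0.0036,0,0,0,0,255],[0.04,-0.0048,0,0,0,0,255],[0.05,-0.006,0,0,0,0,255],[0.06,-0.0073,0,0,0,0,255],[0.06,-0.0073,0,0,0,0,255],[0.06,-0.0073,0,0,0,0,255]]]'
python3 -m jog '[[[0.003,-0.0004,0,0,0,0,255],[0.006,-0.0007,0,0,0,0,255],[0.006,-0.0007,0,0,0,0,255]]]'
python3 - <<'E'
from h import *
o=bot.get_obs();print(o["eef_pos"].round(4),o["ft_force"].round(1),o["ft_torque"].round(3),o["grip_width"])
E
```

```text
clock: 19.18
eef_pos: [0.5661, -0.286, 0.0587]
tool_rot: [0.062, 0.998, 0.0, -0.0]
ft_force: [0.5, -0.1, -3.6]
grip_width: 0.0183
clock: 19.43
eef_pos: [0.5723, -0.2869, 0.0592]
tool_rot: [0.062, 0.998, -0.0, 0.0]
ft_force: [-0.6, -0.5, -2.6]
grip_width: 0.018
[ 0.5723 -0.2869  0.0592] [-0.6 -0.5 -2.6] [-0.009  0.043 -0.034] 0.018005122514148465
```

Still no contact. I'll push in 2 mm steps until it meets the back.

```bash
python3 -m jog '[[[0.002,-0.0002,0,0,0,0,255],[0.004,-0.0005,0,0,0,0,255],[0.004,-0.0005,0,0,0,0,255]]]'
python3 -m jog '[[[0.001,-0.0001,0,0,0,0,255],[0.001,-0.0001,0,0,0,0,255],[0.002,-0.0002,0,0,0,0,255],[0.002,-0.0002,0,0,0,0,255]]]'
```

```text
clock: 19.68
eef_pos: [0.5765, -0.2875, 0.0592]
tool_rot: [0.062, 0.998, -0.0, 0.0]
ft_force: [0.2, 0.4, -2.6]
grip_width: 0.0183
clock: 20.02
eef_pos: [0.5774, -0.2875, 0.0588]
tool_rot: [0.062, 0.998, 0.0, -0.001]
ft_force: [-2.2, 0.9, -2.1]
grip_width: 0.0184
```

```bash
python3 -m jog '[[[0.001,-0.0001,0,0,0,0,255],[0.002,-0.0002,0,0,0,0,255],[0.002,-0.0002,0,0,0,0,255]]]'
python3 -m jog '[[[0.001,-0.0001,0,0,0,0,255],[0.002,-0.0002,0,0,0,0,255],[0.002,-0.0002,0,0,0,0,255]]]'
```

```text
clock: 20.27
eef_pos: [0.5775, -0.2874, 0.0583]
tool_rot: [0.062, 0.998, 0.0, -0.003]
ft_force: [-7.5, 0.9, -0.4]
grip_width: 0.0181
clock: 20.52
eef_pos: [0.5776, -0.2874, 0.0578]
tool_rot: [0.062, 0.998, 0.001, -0.005]
ft_force: [-10.7, 0.7, -0.1]
grip_width: 0.0179
```

The bar is firmly against the back wall at 11 N. I'll release and go to the second bar.

```bash
python3 -m jog '[[[-0.003,0.0004,-0.001,0,0,0,255],[-0.003,0.0004,-0.001,0,0,0,120],[-0.003,0.0004,-0.001,0,0,0,120],[-0.003,0.0004,-0.001,0,0,0,120],[-0.003,0.0004,0.02,0,0,0,120],[-0.003,0.0004,0.05,0,0,0,120],[-0.003,0.0004,0.09,0,0,0,120],[-0.003,0.0004,0.12,0,0,0,120]]]'
python3 -m jog '[[[-0.137,0.323,0,0,0,8.3,0],[-0.137,0.323,0,0,0,8.3,0],[-0.137,0.323,0,0,0,8.3,0],[-0.137,0.323,0,0,0,8.3,0],[-0.137,0.323,0,0,0,8.3,0],[-0.137,0.323,0,0,0,8.3,0],[-0.137,0.323,0,0,0,8.3,0],[-0.137,0.323,0,0,0,8.3,0],[-0.137,0.323,0,0,0,8.3,0],[-0.137,0.323,0,0,0,8.3,0]]]'
python3 -m jog '[[[0,0,0,0,0,0,0],[0,0,0,0,0,0,0]]]'
python3 - <<'E'
from meas import *
w,m=cam("wrist");cv2.imwrite("pics/w8.png",w);np.save("w8.npy",m,allow_pickle=True);t,mt=cam("top");cv2.imwrite("pics/t8.png",t)
g=w.astype(int)
for v in(145,160,180,200,220,240,255): print(v,"".join("#" if a-c>2 else "." for a,c in zip(g[v,200:320,0],g[v,200:320,2])))
print(bars(w,m),bot.get_obs()["eef_pos"])
g=t.astype(int);k=(g[...,0]-g[...,2]>2);print([ (u,v) for v in range(195,245,8) for u in range(240,280) if k[v,u]])
E
```

```text
clock: 21.18
eef_pos: [0.5804, -0.2878, 0.1823]
tool_rot: [0.062, 0.998, -0.001, 0.002]
ft_force: [0.5, -0.5, 0.7]
grip_width: 0.0452
clock: 22.02
eef_pos: [0.4413, 0.0388, 0.1801]
tool_rot: [-0.014, 1.0, 0.001, 0.001]
ft_force: [0.9, -0.6, 0.9]
grip_width: 0.0855
clock: 22.18
eef_pos: [0.4433, 0.0352, 0.1797]
tool_rot: [-0.011, 1.0, -0.0, 0.001]
ft_force: [0.9, -0.2, -0.5]
grip_width: 0.0851
145 ................................................##################......................................................
160 ................................................##################......................................................
180 ................................................#################.......................................................
200 ................................................#################.......................................................
220 .................................................################.......................................................
240 .................................................################.......................................................
255 .................................................################.......................................................
[(468.0, 35.4, 117.6, 18.3, np.float32(0.7))] [0.44304085 0.03455901 0.17931091]
[]
```

Bar A is still in place at y ≈ 35.5 mm. I'll grip it.

```bash
python3 -m jog '[[[-0.003,0.001,-0.04,0,0,0,0],[-0.003,0.001,-0.08,0,0,0,0],[-0.003,0.001,-0.12,0,0,0,0],[-0.003,0.001,-0.145,0,0,0,0],[-0.003,0.001,-0.16,0,0,0,60],[-0.003,0.001,-0.165,0,0,0,120],[-0.003,0.001,-0.165,0,0,0,120],[-0.003,0.001,-0.167,0,0,0,255]]]'
python3 -m jog '[[[0,0,0,0,0,0,255],[0,0,0,0,0,0,255],[0,0,0,0,0,0,255],[0,0,0,0,0,0,255],[0,0,0,0,0,0,255],[0,0,0,0,0,0,255]]]'
python3 - <<'E'
from h import *
o=bot.get_obs();M=R.from_quat(o["tool_rot"]).as_matrix();print(o["eef_pos"].round(4),o["grip_width"],"yaw",np.degrees(np.arctan2(-M[0,1],M[1,1])))
E
```

```text
clock: 22.95
eef_pos: [0.4404, 0.0359, 0.0127]
tool_rot: [-0.01, 1.0, 0.0, 0.001]
ft_force: [0.9, 0.2, 0.1]
grip_width: 0.039
clock: 23.45
eef_pos: [0.4406, 0.0361, 0.0135]
tool_rot: [-0.01, 1.0, -0.0, 0.002]
ft_force: [-0.1, -2.0, 5.9]
grip_width: 0.0181
[0.4406 0.0361 0.0135] 0.018056294887177443 yaw 1.194838470263968
```

```bash
python3 -m jog '[[[0,0,0.015,0,0,0,255],[0,0,0.04,0,0,0,255],[0,0,0.07,0,0,0,255],[0,-0.03,0.09,0,0,0,255],[0,-0.07,0.09,0,0,-4,255],[0.02,-0.11,0.09,0,0,-8.2,255],[0.04,-0.15,0.09,0,0,-8.2,255],[0.0547,-0.1885,0.09,0,0,-8.2,255],[0.0547,-0.1885,0.09,0,0,-8.2,255],[0.0547,-0.1885,0.09,0,0,-8.2,255]]]'
python3 -m jog '[[[0,0,-0.02,0,0,0,255],[0,0,-0.035,0,0,0,255],[0,0,-0.042,0,0,0,255],[0,0,-0.042,0,0,0,255],[0,0,-0.042,0,0,0,255]]]'
python3 - <<'E'
from h import *
o=bot.get_obs();M=R.from_quat(o["tool_rot"]).as_matrix();p=o["eef_pos"]*1000;print(p.round(1),o["ft_force"].round(1),o["grip_width"],"yaw",np.degrees(np.arctan2(-M[0,1],M[1,1])))
d=p[:2]-[614.4,-167.0];print("along",d@[.9925,-.1219],"across",d@[.1219,.9925])
t,m=cam("top");cv2.imwrite("pics/t9.png",t)
E
```

```text
clock: 24.28
eef_pos: [0.4944, -0.1543, 0.1018]
tool_rot: [0.063, 0.998, 0.0, 0.0]
ft_force: [-0.5, 0.0, -4.3]
grip_width: 0.018
clock: 24.7
eef_pos: [0.4932, -0.1509, 0.0601]
tool_rot: [0.06, 0.998, 0.0, -0.001]
ft_force: [0.6, 0.3, -2.6]
grip_width: 0.0181
[ 493.2 -150.9   60.1] [ 0.6  0.3 -2.6] 0.018088359269922867 yaw -6.91045318269644
along -122.29843974421617 across 1.1865955103911778
```

```bash
python3 -m jog '[[[0,-0.0012,0,0,0,0,255],[0.005,-0.0018,0,0,0,0,255],[0.01,-0.0024,0,0,0,0,255],[0.015,-0.003,0,0,0,0,255],[0.02,-0.0036,0,0,0,0,255],[0.025,-0.0043,0,0,0,0,255],[0.03,-0.0049,0,0,0,0,255],[0.03,-0.0049,0,0,0,0,255]]]'
python3 - <<'E'
from h import *
o=bot.get_obs();p=o["eef_pos"]*1000;print(p.round(1),o["ft_force"].round(1),o["ft_torque"].round(3))
d=p[:2]-[614.4,-167.0];print("along",d@[.9925,-.1219],"across",d@[.1219,.9925])
E
```

```text
clock: 25.42
eef_pos: [0.5253, -0.1572, 0.0601]
tool_rot: [0.061, 0.998, -0.0, 0.001]
ft_force: [0.9, 1.3, -2.0]
grip_width: 0.0178
[ 525.3 -157.2   60.1] [ 0.9  1.3 -2. ] [0.017 0.104 0.025]
along -89.65233696238434 across -1.1717592745631809
```

```bash
python3 -m jog '[[[0.01,-0.0004,0,0,0,0,255],[0.02,-0.0014,0,0,0,0,255],[0.03,-0.0027,0,0,0,0,255],[0.04,-0.0039,0,0,0,0,255],[0.05,-0.0051,0,0,0,0,255],[0.06,-0.0064,0,0,0,0,255],[0.06,-0.0064,0,0,0,0,255],[0.06,-0.0064,0,0,0,0,255]]]'
python3 -m jog '[[[0.002,-0.0002,0,0,0,0,255],[0.004,-0.0005,0,0,0,0,255],[0.005,-0.0006,0,0,0,0,255],[0.005,-0.0006,0,0,0,0,255]]]'
python3 - <<'E'
from h import *
o=bot.get_obs();p=o["eef_pos"]*1000;print(p.round(1),o["ft_force"].round(1),o["ft_torque"].round(3))
d=p[:2]-[614.4,-167.0];print("along",d@[.9925,-.1219],"across",d@[.1219,.9925])
E
```

```text
clock: 26.08
eef_pos: [0.5837, -0.1633, 0.0597]
tool_rot: [0.061, 0.998, 0.0, -0.0]
ft_force: [-0.1, 0.1, -3.0]
grip_width: 0.0181
clock: 26.42
eef_pos: [0.5888, -0.164, 0.0602]
tool_rot: [0.061, 0.998, -0.0, 0.0]
ft_force: [-0.5, 0.2, -2.5]
grip_width: 0.0181
[ 588.8 -164.    60.2] [-0.5  0.2 -2.5] [0.009 0.083 0.044]
along -25.77997477969231 across -0.1167227964857662
```

```bash
python3 -m jog '[[[0.001,-0.0001,0,0,0,0,255],[0.002,-0.0002,0,0,0,0,255],[0.003,-0.0004,0,0,0,0,255],[0.003,-0.0004,0,0,0,0,255]]]'
python3 -m jog '[[[0.001,-0.0001,0,0,0,0,255],[0.002,-0.0002,0,0,0,0,255],[0.003,-0.0004,0,0,0,0,255],[0.003,-0.0004,0,0,0,0,255]]]'
python3 -m jog '[[[0.001,-0.0001,0,0,0,0,255],[0.002,-0.0002,0,0,0,0,255],[0.002,-0.0002,0,0,0,0,255]]]'
```

```text
clock: 26.75
eef_pos: [0.5921, -0.1644, 0.0602]
tool_rot: [0.061, 0.998, -0.0, 0.0]
ft_force: [-0.1, 0.3, -2.4]
grip_width: 0.0178
clock: 27.08
eef_pos: [0.5939, -0.1646, 0.0597]
tool_rot: [0.061, 0.998, 0.0, -0.001]
ft_force: [-2.5, 0.1, -1.5]
grip_width: 0.0181
clock: 27.33
eef_pos: [0.594, -0.1646, 0.0591]
tool_rot: [0.061, 0.998, 0.0, -0.003]
ft_force: [-7.9, 0.4, -1.0]
grip_width: 0.0176
```

```bash
python3 -m jog '[[[-0.003,0.0004,-0.001,0,0,0,255],[-0.003,0.0004,-0.001,0,0,0,120],[-0.003,0.0004,-0.001,0,0,0,120],[-0.003,0.0004,-0.001,0,0,0,120],[-0.003,0.0004,0.02,0,0,0,120],[-0.003,0.0004,0.05,0,0,0,120],[-0.003,0.0004,0.09,0,0,0,120],[-0.003,0.0004,0.12,0,0,0,120]]]'
python3 -m jog '[[[-0.2,0.14,0.17,0,0,7,0],[-0.2,0.14,0.17,0,0,7,0],[-0.2,0.14,0.17,0,0,7,0],[-0.2,0.14,0.17,0,0,7,0],[-0.2,0.14,0.17,0,0,7,0],[-0.2,0.14,0.17,0,0,7,0],[-0.2,0.14,0.17,0,0,7,0],[-0.2,0.14,0.17,0,0,7,0],[-0.2,0.14,0.17,0,0,7,0],[-0.2,0.14,0.17,0,0,7,0]]]'
python3 - <<'E'
from h import *
w,m=cam("wrist");t,mt=cam("top");s,ms=cam("scene");np.save("wf.npy",m,allow_pickle=True)
for n,i in(("wf",w),("tf",t),("sf",s)): cv2.imwrite(f"pics/{n}.png",i)
a=cv2.resize(t[120:270,130:390],(400,231),interpolation=cv2.INTER_CUBIC);b=cv2.resize(s[130:355,130:400],(400,333),interpolation=cv2.INTER_CUBIC)
c=cv2.resize(w[150:300,60:360],(400,200),interpolation=cv2.INTER_CUBIC);d=cv2.resize(t[130:215,280:390],(400,309),interpolation=cv2.INTER_CUBIC)
x=np.vstack([a,b]);y=np.vstack([c,d]);y=cv2.resize(y,(400,x.shape[0]))
cv2.imwrite("pics/final.png",cv2.convertScaleAbs(np.hstack([x,y]),alpha=1.3));print(bot.get_obs()["eef_pos"])
E
```

```text
clock: 28.0
eef_pos: [0.5949, -0.1648, 0.1833]
tool_rot: [0.061, 0.998, -0.0, 0.002]
ft_force: [1.1, -0.4, 0.9]
grip_width: 0.0452
clock: 28.83
eef_pos: [0.3946, -0.0245, 0.3507]
tool_rot: [-0.0, 1.0, -0.0, 0.002]
ft_force: [-0.0, 0.1, -0.7]
grip_width: 0.0856
[ 0.39428892 -0.02503116  0.34878379]
```

View pics/final.png

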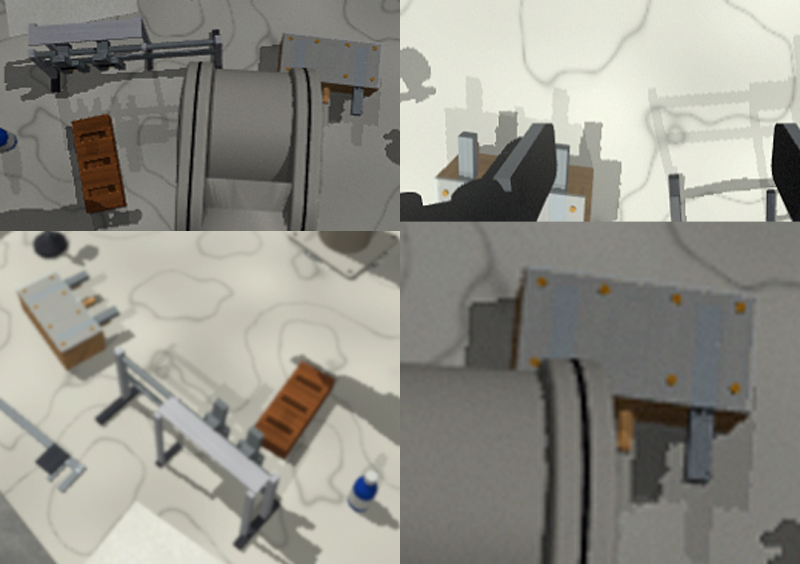

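Both gauges hang past the mark under the keeper, and both bars sit in slots 1 and 3, visible as stripes under the clear cover reaching the back. One quick numeric check on how far the bars stand out.

Run:
```python
from h import *
for n,mn in(("tf","top0"),("sf","scene0"),("wf","wf")):
  im=cv2.imread(f"pics/{n}.png").astype(int);m=np.load(mn+".npy",allow_pickle=True).item()
  for s,M in(("1",(614.4,-167.0)),("3",(599.2,-290.1))):
    r=[]
    for d in range(-75,-14,4):
        u,v=proj(m,[(M[0]+d*.9925)/1e3,(M[1]-d*.1219)/1e3,.059]).round().astype(int);r.append((d,int(im[v,u,0]-im[v,u,2]),int(im[v,u].sum()//3)))
    print(n,s,r)
```

```text
tf 1 [(-75, -2, 32), (-71, -4, 34), (-67, -3, 32), (-63, -1, 32), (-59, -2, 34), (-55, -3, 33), (-51, -4, 34), (-47, -2, 34), (-43, -5, 50), (-39, -3, 50), (-35, -3, 51), (-31, -4, 53), (-27, -3, 53), (-23, -4, 54), (-19, -5, 56), (-15, -2, 57)]
tf 3 [(-75, -4, 85), (-71, -4, 85), (-67, -3, 85), (-63, -4, 85), (-59, -3, 72), (-55, 7, 64), (-51, 8, 69), (-47, 8, 66), (-43, 8, 65), (-39, 8, 69), (-35, 9, 67), (-31, 8, 70), (-27, 8, 69), (-23, 9, 69), (-19, 8, 67), (-15, 8, 68)]
sf 1 [(-75, -12, 153), (-71, -12, 154), (-67, -12, 155), (-63, -12, 155), (-59, -10, 147), (-55, -2, 123), (-51, 3, 110), (-47, 7, 102), (-43, 7, 103), (-39, 6, 101), (-35, 6, 101), (-31, 6, 103), (-27, 6, 102), (-23, 6, 104), (-19, 6, 103), (-15, 7, 102)]
sf 3 [(-75, -12, 150), (-71, -12, 150), (-67, -12, 150), (-63, -13, 150), (-59, -10, 143), (-55, -7, 132), (-51, 2, 110), (-47, 4, 106), (-43, 6, 102), (-39, 6, 101), (-35, 6, 102), (-31, 7, 103), (-27, 5, 106), (-23, 6, 103), (-19, 6, 105), (-15, 6, 103)]
wf 1 [(-75, -9, 164), (-71, -9, 164), (-67, -7, 165), (-63, -3, 105), (-59, 1, 69), (-55, 6, 119), (-51, 7, 131), (-47, 6, 129), (-43, 8, 129), (-39, 6, 130), (-35, 8, 128), (-31, 9, 129), (-27, 7, 130), (-23, 8, 131), (-19, 9, 131), (-15, 6, 129)]
wf 3 [(-75, -8, 156), (-71, -10, 157), (-67, -9, 155), (-63, -8, 152), (-59, 1, 73), (-55, 6, 132), (-51, 7, 133), (-47, 7, 134), (-43, 8, 133), (-39, 7, 132), (-35, 7, 134), (-31, 7, 134), (-27, 8, 133), (-23, 8, 132), (-19, 8, 131), (-15, 8, 133)]
```

Both bars stand out about 55 mm, which is fully home. I'll hand in.

```bash
python3 -c "
from workcell import bot
print(bot.job_done())"
```

```text
the job is handed in; nothing more can be done
None
```

I put away both gauges and both bars that were there and handed the job in at about 29 s on the robot's clock. The system gave no verdict.

- **Gauges:** I hung both on the open part of the rail, plate on the robot's side, and slid them under the keeper. They sit at about y = +114 mm and +40 mm in the rail's frame, so each whole gauge is past the mark at -35 mm. The last pictures show both hanging and the stand empty.
- **Bars:** I slid one into slot 3 and one into slot 1, each until it met the back wall (contact force about 8–11 N). Afterwards both stand out about 55 mm, which is fully home, and the last pictures show them under the cover reaching the back. The arm hid slot 1 in the top view, so that bar was checked in the scene and wrist views only.
- **Bystanders:** I kept the arm clear of the bottle and the indicator stand, and they looked undisturbed in the last pictures, though I didn't measure their positions. No check failed or disagreed.

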